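# Switch on the fume extractor at its starter box

## Robot

A 6-joint arm with a two-finger parallel gripper is mounted at the origin on a cart in front of the work surface, level with it; the furniture and walls round the work are solid. World frame = base frame: x ahead of the robot, y to its left, z up, the work surface at z = 0. Lengths are in mm, angles in rad, forces in N, time in s.
With the tool pointing down it reaches from about 300 to 775 mm from the base axis. Payload 14.6 kg.
Tool frame: the origin (TCP) lies at the very end of the fingers, on their centre line; the grasp point (between the pads) lies 19 mm behind it; z points along the fingers, y is the line along which they close (so a half turn about z gives the same grasp; the last joint's range is limited). The gripper opens to 94 mm and grips with 3 to 60 N. Pads are 16 mm wide; open, the fingers measure 119 mm over their backs; the gripper's body (75 mm by 177 mm) begins 78 mm behind the grasp point.
Start: joints at [1.11, 0.3, 1.521, -0, 1.321, -0.067], TCP at [211.032, 507.893, 205.446] pointing down, gripper open.
Joint ranges: [-3.03, 3.03], [-0.79, 2.21], [0.23, 2.52], [-1.04, 4.18], [0, 3.07], [-2.55, 2.55]. Speed limits (rad/s): [2.22, 2.22, 2.57, 3.14, 3.14, 3.14].

## Interface

Orientations are given as [roll, pitch, yaw] about the fixed x, y, z axes, in that order (R = Rz(yaw) Ry(pitch) Rx(roll)).
In Python, from cell import manip, camera, get_calibration gives the robot as it stands. The module is installed in compiled form; this text tells all that it offers.
- The arm moves only by the tool jog_arm, never from a script. Its argument "plan" is one flat list of numbers, 6 for each row, row after row: the shift along the world's x, y, z in m, then the turn, a rotation vector about the world's x, y, z in degrees. A call has 1 to 20 rows; each row is the pose to reach, as a shift and turn from the pose commanded when the call began; what a row does not reach only later rows make up. A row lasts 1/10 s, in which the tool goes at most 50 mm and 8.59 degrees, less where a joint would pass 70% of its speed; a pose out of reach is approached as far as the arm can. A call with a gripper value outside its range is refused whole. "claw" is the finger opening in m, from 0 to 0.094, set as the call begins (left out, the last holds). The fingers move at their own pace and stop on an object; "force" is the grip in N (left out, the last holds). Time passes only in rows, so rows that repeat a pose let the fingers close. It gives the time, the measured TCP pose, the force, the opening and the grip force at its end, in the units of the state.
- manip.read_state(): the state, without advancing time (a new reading comes with each control period).
- camera(name): name is "scene" or "top"; returns (picture, depth): 384x512x3 uint8, red, green, blue; 384x512 float32, mm along the optical axis (not along the pixel's ray), 0 where there is no reading.
- get_calibration(name): a dict with "fx", "fy", "cx", "cy" (pixels), "origin" and "attitude" of the camera in the world. Camera axes: x right, y down, z forward; pixel columns grow to the right and rows downward; lengths in mm; the calibration is good to about 2 mm. A picture is of the moment at which its call begins. get_calibration takes no time and is no camera call.
- manip.sign_off(): hands the job in; it is judged then, once.
The state is a dict: "clock": time; "joints": joint angles; "qd": joint speeds; "effort": joint torques, N m; "eef_pos": TCP position; "eef_rot": TCP orientation; "wrist_force": force on the tool from outside, world axes, zero at the start; "moment": the same for the moment, N m; "finger_gap": finger opening in mm; "finger_force": force on a finger pad.
Only numpy, scipy, OpenCV 4.12 (cv2) and the standard library are available. Lean on these libraries where they do the work, as an engineer would, in place of code of your own. Each camera call takes 0.05 s, during which the arm holds its last target. There are 200 camera calls.

## Task

Switch on the bench's fume extractor with the closed fingers: first press the power strip's rocker switch over on its raised side so that the strip is live, then press the starter box's catch pad so that the spring flap flies open, press the start button under the flap fully home and let it come back, and finally push the flap over and down by its free end until the catch snaps over it. Do not press the round stop mushroom that sits on the flap, which would switch the machine off again. Nothing needs to be gripped: lift or carry nothing, and leave the power strip and the tools lying round about where they are.

Things in the scene. Friction and masses are not known exactly. Their poses are not given: they have to be found in the camera images.
- strip: loose black power strip, 54 x 269 x 47 mm, 0.6 kg, standing on the bench. Origin: centre of its underside; z up, y along its length. The housing's top is 42 mm up. The rocker is at y = -84 mm in this frame, centred on x = 0, 24 mm long in x and 12 mm wide in y; at the start its -x half stands raised. A plug stands in a socket at y = +53 mm (top 66 mm up), its thin cord goes down beside the strip on the +x side, and the supply cord at the -y end (both looks only)
- rocker_high (a point): middle of the raised half of the strip's rocker at the start, 47 mm above the bench; axes as strip (it stays with the housing)
- strip_switch (a joint): the strip's rocker in rad: 0 = off (its -x half raised), 0.349 = on (its -x half pressed down about 5 mm, until that half is nearly level with the housing). It turns about y at 39 mm height; press near the outer (-x) end of the raised half, since near the middle there is no leverage. A few N, stays where it is left
- starter: grey starter box screwed to the bench, 156 x 92 mm, its deck 47 mm up. Origin on the bench; x from the catch (front) to the flap's hinge (back), z up. At y = 0: catch pad x = -74, start button x = -8, flap hinge x = +50 mm. Two cheeks stand beside the buttons (x -43 to +55 mm, top 66 mm up, 74 mm clear between them). Cords behind it reach x = 130 mm, below 40 mm
- catch_pad (a point): middle of the top of the catch's ribbed press pad at rest, 61 mm above the bench; the pad is 32 mm long in x and 36 mm wide, level. Axes as starter. The catch's hook (18 mm wide) stands 24 to 36 mm from here towards the flap and rises 24 mm above this point; pressed, it swings up to 6 mm towards the pad
- catch (a joint): the catch lever in rad: 0 = at rest (hooked), up to 0.20 = pad pressed right down (6 mm at its middle); it frees the flap beyond about 0.15. Springs back; 1 to 3 N at the pad
- flap_hinge (a point): middle of the flap's hinge line, 70 mm above the bench; the axis runs along y. Axes as starter
- flap (a joint): the flap's angle in rad: 0 = shut, lying level from the hinge towards the catch, 1.92 = as far open as it goes, standing up and leaning 20 degrees back. A spring drives it open (1 N at the free end when shut); -0.04 = pressed as far down as it goes. On its way down the free end meets the hook's ramp near 0.1 and takes some 7 N at point flap_push to snap under the hook, which swings aside by itself; it then stays at about 0.01
- flap_push (a point): point on the outer (upper) face of the flap where it can be pushed, 70 mm from the hinge line on its centre line; moves with the flap, z out of its outer face, -x to its free end. The flap is 66 mm wide, 4 mm thick and reaches 92 mm from the hinge; the stop mushroom covers it from 9 to 37 mm from the hinge, and when it is shut the hook stands over the last 4 mm and 13 mm above it
- flap_edge (a point): middle of the flap's free end (its steel tongue), 92 mm from the hinge, on the outer face; moves with the flap
- stop (a joint): the stop mushroom's travel into the flap in m: 0 = out, 0.004 = pressed (8 N). It is 28 mm across, 23 mm from the hinge line, and stands 16 mm proud of the flap's outer face. Not to be pressed
- start_top (a point): middle of the top of the start button at rest, 62 mm above the bench, under the shut flap: 24 mm across, standing 14 mm proud of the box; only button that stands proud there. Axes as starter
- start (a joint): the start button's travel in m: 0 = out, 0.005 = fully home (5.5 N); springs back
- pliers: loose pliers lying on the bench, 67 x 170 x 12 mm
- ferrule: loose steel ferrule standing near the strip, 44 mm across, 55 mm high
- screwdriver: loose screwdriver, 29 x 210 x 25 mm, lying on the bench
- nut: loose hexagon nut, 23 mm, lying near the starter box

How it is judged (in metres and radians):
On the way, in this order (a step that is already met when the one before it is completed fails the run):
1. the strip's rocker is switched on (value of joint strip_switch above 0.25 rad), for 0.2 s.
2. the catch is pressed and the flap has sprung open (value of joint flap above 1.4 rad), for 0.2 s.
3. the start button is pressed home with the strip live (value of joint start above 0.004 m and value of joint strip_switch above 0.25 rad), for 0.1 s.
At the end, for the whole second after the job is handed in: The strip's rocker is on (over 0.25 rad), the flap is shut under the hook (below 0.05 rad) with the catch back at rest (below 0.06 rad), start button and stop mushroom are out (within 1 mm), and the strip is at rest (value of joint strip_switch above 0.25 rad and value of joint flap below 0.05 rad and value of joint catch below 0.06 rad and value of joint each of start, stop below 0.001 m and linear speed of strip below 0.01 m/s); the robot touches nothing.
It fails at once if the stop mushroom is pressed (more than 2 mm) (value of joint stop above 0.002 m).
It fails at once if the power strip is lifted, tipped or pushed more than 30 mm away (height (world z) of strip above 0.012 m or angle between strip's own z axis and vertical above 0.2 rad or distance of strip from where it was at the start of the episode above 0.03 m).
It fails at once if a thing lying round about is lifted or moved more than 25 mm (distance of any of pliers, ferrule, screwdriver, nut from where it was at the start of the episode above 0.025 m).
It also fails if it takes over 58 s, if anything falls off the work surface, if the arm or the gripper's body presses on something with over 40 N, if the wrist force passes 120 N, or if a joint passes its speed limit or range.

## Working session

There is one attempt and no reset: what is moved stays moved. The work goes in short steps, Python scripts to look and compute and a tool call to move; the robot and the scene stay as the last step left them, time stands still between calls to the robot, and variables do not carry over. Pictures are saved under pics/ and viewed, at most 11 in all, crops included, and the job is handed in when it is done.

Besides the shell and the picture viewer there is one more tool, called by a JSON object that holds its "op" and its "data", one argument or row to a line. jog_arm: Moves the arm, as the interface text tells. Its arguments: {"type":"object","properties":{"plan":{"type":"array"},"claw":{"type":"number"},"force":{"type":"number"}},"required":["plan"]}

```bash
mkdir -p pics
cat > h.py <<'E'
import numpy as np, cv2
from scipy.spatial.transform import Rotation as R
from cell import manip, camera, get_calibration
E
python3 - <<'E'
from h import *
for n in("scene","top"):
    c=get_calibration(n); print(n,c)
    p,d=camera(n); cv2.imwrite(f"pics/{n}0.png",cv2.cvtColor(p,cv2.COLOR_RGB2BGR)); np.savez(f"{n}0.npz",p=p,d=d)
print(manip.read_state())
E
```

```text
scene {'fx': 411.54838303461406, 'fy': 411.54838303461406, 'cx': 250.79223982932044, 'cy': 190.4159574722062, 'origin': array([ -44.71004035, -575.0705012 ,  639.05063964]), 'attitude': array([-2.16905051,  0.00643832, -0.81797827])}
top {'fx': 407.8644185464597, 'fy': 407.8644185464597, 'cx': 262.5029509992893, 'cy': 189.9694578609678, 'origin': array([ 321.03771921,  -15.95479688, 1151.68722683]), 'attitude': array([-2.91147501e+00,  2.41696254e-03, -1.50853623e+00])}
{'clock': 0.1, 'joints': array([ 1.11037200e+00,  3.00395611e-01,  1.52150387e+00,  3.05718382e-05,
        1.32067733e+00, -6.65928938e-02]), 'qd': array([ 0.00171022,  0.00053836, -0.0005117 ,  0.00053335, -0.00050438,
       -0.00121247]), 'effort': array([ 1.85952325e-03, -5.32643473e+01, -3.53289449e+01,  7.09746312e-02,
        2.35034153e-02, -2.51344818e-05]), 'eef_pos': array([210.94359498, 507.69848057, 204.96039487]), 'eef_rot': array([-3.14061265e+00, -9.50368280e-05,  2.74775359e+00]), 'wrist_force': array([-0.19270005,  1.33388211,  0.13792979]), 'moment': array([-0.03076334,  0.02034568, -0.00690297]), 'finger_force': 0.0, 'finger_gap': 93.89328515620448}
```

View pics/scene0.png

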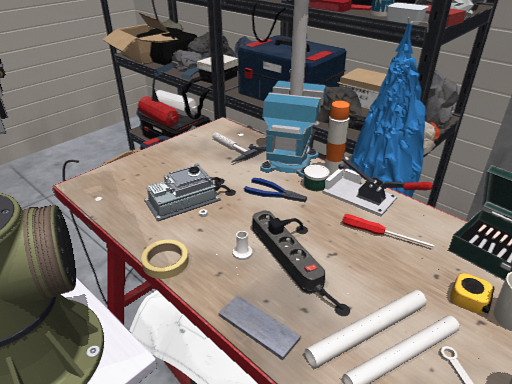

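View pics/top0.png

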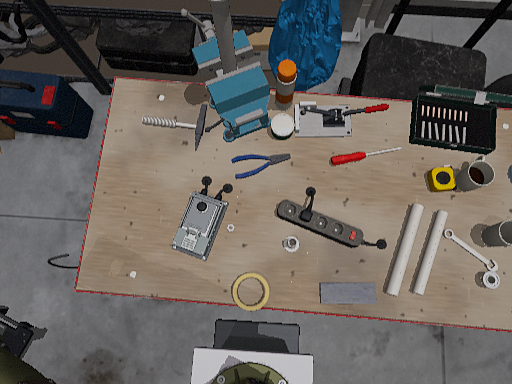

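The scene view shows the starter box at (182,190), the strip with its red rocker at (310,268), and the ferrule at (242,245). The top view shows the starter at (200,222) with the mushroom at (202,207), the red rocker at (353,236), the ferrule at (291,243), the nut at (231,228) and the pliers at (262,163).

```bash
cat >> h.py <<'E'
def cam(n):
    c=get_calibration(n); return c,R.from_euler('xyz',c['attitude']).as_matrix(),np.array(c['origin'])
def cloud(n,d):
    c,A,o=cam(n); v,u=np.mgrid[:384,:512]
    P=np.stack([(u-c['cx'])/c['fx']*d,(v-c['cy'])/c['fy']*d,d],-1)@A.T+o
    P[d==0]=np.nan; return P
def ray(n,u,v,z):
    c,A,o=cam(n); r=A@np.array([(u-c['cx'])/c['fx'],(v-c['cy'])/c['fy'],1]); return o+r*(z-o[2])/r[2]
def proj(n,p):
    c,A,o=cam(n); q=A.T@(np.array(p)-o); return q[0]/q[2]*c['fx']+c['cx'],q[1]/q[2]*c['fy']+c['cy']
E
python3 - <<'E'
from h import *
out=[]
for n,(u0,v0,u1,v1) in {"top":(165,170,395,270),"scene":(135,150,355,320)}.items():
    z=np.load(f"{n}0.npz"); p,d=z['p'],z['d']; P=cloud(n,d)
    print(n,"bench z",np.nanmedian(P[270:280,150:220,2]) if n=="top" else np.nanmedian(P[215:225,320:340,2]))
    hsv=cv2.cvtColor(p,cv2.COLOR_RGB2HSV)
    m=((hsv[...,0]<8)|(hsv[...,0]>172))&(hsv[...,1]>150)&(hsv[...,2]>90)
    w=np.zeros_like(m); w[v0:v1,u0:u1]=1; m&=w
    k,l,s,c=cv2.connectedComponentsWithStats(m.astype(np.uint8))
    for i in range(1,k):
        if s[i,4]>8: print("red",s[i],c[i],np.nanmedian(P[l==i],0), "ray47",ray(n,*c[i],45))
    # objects above the bench by depth
    h=(P[...,2]>25)&w&(P[...,2]<120)
    k,l,s,c=cv2.connectedComponentsWithStats(h.astype(np.uint8))
    for i in range(1,k):
        if s[i,4]>40:
            q=P[l==i]; print("obj",s[i],q[:,2].max().round(),np.median(q,0).round(1))
            t=q[:,2]; hh=np.histogram(t,bins=np.arange(25,120,5)); print(hh[0])
            r=cv2.minAreaRect(q[:,:2].astype(np.float32)); print(r)
    im=cv2.cvtColor(p,cv2.COLOR_RGB2BGR)
    c1=im[180:262,165:245] if n=="top" else im[155:220,140:225]
    c2=im[180:262,270:390] if n=="top" else im[200:320,225:355]
    out+= [cv2.resize(c,(400,300),interpolation=cv2.INTER_CUBIC) for c in (c1,c2)]
cv2.imwrite("pics/crops.png",np.vstack([np.hstack(out[:2]),np.hstack(out[2:])]))
E
```

```text
top bench z 0.5700147950894916
red [350 231   6   9  24] [352.33333333 235.20833333] [ 469.63615518 -247.96381613   43.46609177] ray47 [ 468.77063093 -248.41195627   45.        ]
obj [ 172  184   52   71 2075] 93.0 [476.8 167.9  64.5]
[ 54  66  40  43 459 101  68 232 142 553 212  22  71  12   0   0   0   0]
((493.22406005859375, 167.4759063720703), (94.5986099243164, 188.3785858154297), 73.13153839111328)
obj [ 277  191   87   55 1577] 72.0 [ 500.8 -156.4   41.5]
[263  51 219 761 114  12  37  65  51   4   0   0   0   0   0   0   0   0]
((524.3810424804688, -167.35887145996094), (244.61993408203125, 100.28292846679688), 70.37574768066406)
obj [287 237  10  11  44] 58.0 [440.  -85.3  52.8]
[ 5  3  2  5  4  7 18  0  0  0  0  0  0  0  0  0  0  0]
((440.4721374511719, -85.13815307617188), (22.75421714782715, 24.129833221435547), 66.84092712402344)
scene bench z 0.01586516397583182
red [343 214  12  12 109] [348.98165138 219.12844037] [ 683.72351642 -209.96528814   21.49350592] ray47 [ 656.58281508 -224.86903397   45.        ]
red [309 265   8   5  20] [312.4 267.1] [ 474.66693421 -253.287
[... 1245 characters left out ...]
428894043)
obj [ 146  163   78   48 1938] 91.0 [468.2 149.3  52.8]
[128 126 134  89 426 105 111 184  62 411  93  21  46   2   0   0   0   0]
((492.3681640625, 165.72445678710938), (97.03007507324219, 188.8661651611328), 73.30276489257812)
obj [ 252  210   73   76 2115] 68.0 [ 493.6 -177.6   41. ]
[ 305  214  290 1028   49   44   67   59   59    0    0    0    0    0
    0    0    0    0]
((523.152099609375, -170.5834503173828), (246.25991821289062, 102.78286743164062), 70.31281280517578)
obj [236 231  12  18 192] 57.0 [436.7 -90.9  44.5]
[23 16 27 32 38 41 15  0  0  0  0  0  0  0  0  0  0  0]
((439.700927734375, -87.90740966796875), (26.569433212280273, 24.69414520263672), 39.51474380493164)
```

View pics/crops.png

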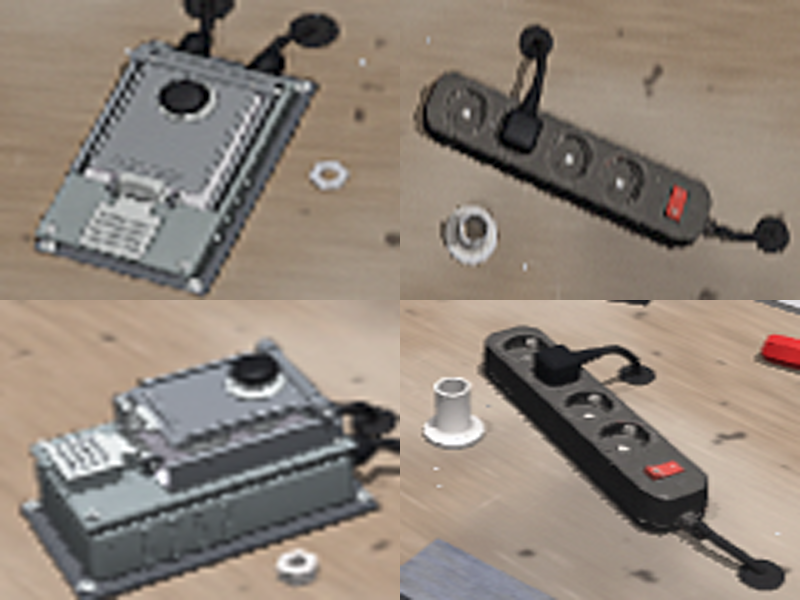

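The crops show: the pad is at the near end of the box, the hook is on the centre line, the black mushroom is at the far end, and the nut is right of the box. The red rocker is at the right end of the strip, its raised half nearer the robot. Next I fit the frames.

Run:
```python
from h import *
for n in("top","scene"):
    z=np.load(f"{n}0.npz"); p,d=z['p'],z['d']; P=cloud(n,d); Q=P.reshape(-1,3)
    def box(z0,z1,x0,x1,y0,y1): return Q[(Q[:,2]>z0)&(Q[:,2]<z1)&(Q[:,0]>x0)&(Q[:,0]<x1)&(Q[:,1]>y0)&(Q[:,1]<y1)]
    s=box(39.5,44,400,620,-300,-30); r=cv2.minAreaRect(s[:,:2].astype(np.float32)); print(n,"strip",r,np.median(s[:,2]))
    f=box(68,78,380,600,80,260); print("flap+",cv2.minAreaRect(f[:,:2].astype(np.float32)),len(f),np.median(f[:,2]))
    m=box(83,100,380,600,80,260); print("mush",m.mean(0),cv2.minAreaRect(m[:,:2].astype(np.float32)))
    a=box(20,66,360,600,60,260); print("box",cv2.minAreaRect(a[:,:2].astype(np.float32)))
    dk=box(44,50,380,600,80,260); print("deck",cv2.minAreaRect(dk[:,:2].astype(np.float32)),np.median(dk[:,2]))
    pd=box(57,65,380,450,80,260);print("pad",pd.mean(0),cv2.minAreaRect(pd[:,:2].astype(np.float32)),len(pd))
    nn=box(5,20,400,500,85,125);print("nut",nn.mean(0) if len(nn) else 0)
```

```text
top strip ((509.7793884277344, -159.77236938476562), (145.86204528808594, 229.3868408203125), 5.279231548309326) 41.78051641011689
flap+ ((495.37042236328125, 170.06112670898438), (87.689697265625, 106.75516510009766), 73.56616973876953) 791 73.50013845943522
mush [505.50571498 165.10228176  87.59860672] ((486.3714294433594, 168.9056396484375), (26.653018951416016, 88.67047119140625), 77.75702667236328)
box ((498.01177978515625, 166.41427612304688), (94.69387817382812, 197.8844757080078), 73.40907287597656)
deck ((478.1611022949219, 173.5338134765625), (92.28751373291016, 155.7679901123047), 73.36715698242188) 47.527727896744636
pad [424.89421916 187.54888585  61.7091161 ] ((433.9969482421875, 178.01760864257812), (43.863224029541016, 75.05947875976562), 47.85023880004883) 185
nut [471.83139287 107.53759758   9.17515181]
scene strip ((508.3979797363281, -160.898193359375), (146.91455078125, 232.43145751953125), 5.397253036499023) 41.61943601223726
flap+ ((491.48602294921875, 162.51156616210938), (84.29444122314453, 105.55938720703125), 76.77584838867188) 515 73.01952054321964
mush [502.87368741 160.49885198  86.64035149] ((485.4292297363281, 168.8572540283203), (25.379541397094727, 89.66352844238281), 71.75225830078125)
box ((496.75384521484375, 164.909912109375), (97.47714233398438, 198.5366668701172), 74.11663818359375)
deck ((476.52960205078125, 171.45358276367188), (94.75241088867188, 155.67835998535156), 72.90072631835938) 47.21260277103568
pad [425.4340093  179.92048203  60.97735785] ((432.2068786621094, 174.81265258789062), (43.74030303955078, 73.80699157714844), 49.07192611694336) 159
nut [482.35229613 112.62520257  10.73748738]
```

Run:
```python
from h import *
print("pad",ray("top",188,243.4,61),"hook",ray("top",165+140/5,180+185*82/300,80))
yaw=np.radians(-16.85); X=np.array([np.cos(yaw),np.sin(yaw)]);o=np.array([477.3,172.5])
for n in("top","scene"):
    z=np.load(f"{n}0.npz"); p,d=z['p'],z['d']; P=cloud(n,d)
    m=((P[...,2]>39)&(P[...,2]<44)&(P[...,0]>400)&(P[...,0]<620)&(P[...,1]>-310)&(P[...,1]<-30)).astype(np.uint8)
    m=cv2.morphologyEx(m,cv2.MORPH_OPEN,np.ones((3,3)))
    k,l,s,c=cv2.connectedComponentsWithStats(m); i=1+s[1:,4].argmax()
    q=P[l==i]; print(n,"strip",cv2.minAreaRect(q[:,:2].astype(np.float32)),s[i])
    Q=P.reshape(-1,3); dx=(Q[:,:2]-o)@X; dy=(Q[:,:2]-o)@np.array([-X[1],X[0]])
    # profile along the starter's centre line
    for a in range(-100,60,6):
        t=Q[(abs(dy)<12)&(dx>=a)&(dx<a+6),2]; print(a+3,len(t),np.median(t).round(1) if len(t) else "",end="; ")
    w=Q[(dx>-92)&(dx<-56)&(Q[:,2]>57)&(Q[:,2]<66)&(abs(dy)<40)]; print("\npad",cv2.minAreaRect(w[:,:2].astype(np.float32)),len(w))
```

```text
pad [417.63013436 191.71488541  61.        ] hook [450.352317  178.4281858  80.       ]
top strip ((454.0548095703125, -258.0951232910156), (16.447898864746094, 8.842342376708984), 0.5253297090530396) [354 238   4   7  23]
-97 19 1.2; -91 20 0.5; -85 19 5.8; -79 22 9.2; -73 22 61.7; -67 18 62.6; -61 19 62.2; -55 20 61.5; -49 21 61.4; -43 20 62.5; -37 24 61.9; -31 25 83.2; -25 22 74.7; -19 24 72.8; -13 19 74.0; -7 21 73.4; -1 20 72.9; 5 20 73.8; 11 20 72.3; 17 20 74.2; 23 19 72.1; 29 25 76.9; 35 24 87.1; 41 21 88.9; 47 23 87.9; 53 17 85.5; 59 19 73.9; 
pad ((414.7901916503906, 192.86044311523438), (36.6325798034668, 19.00357437133789), 73.38758087158203) 97
scene strip ((487.9364318847656, -198.89718627929688), (163.1270751953125, 49.54231262207031), 71.2447509765625) [267 229  56  52 755]
-97 26 -2.2; -91 23 -0.8; -85 24 4.0; -79 44 16.7; -73 34 53.3; -67 18 60.1; -61 16 61.1; -55 14 61.3; -49 16 60.5; -43 17 60.7; -37 40 61.8; -31 26 70.2; -25 12 69.9; -19 19 71.7; -13 25 71.4; -7 14 72.4; -1 14 72.7; 5 12 73.1; 11 10 72.5; 17 17 72.0; 23 13 72.1; 29 31 75.9; 35 21 86.2; 41 17 86.4; 47 17 85.6; 53 14 76.4; 59 13 71.5; 
pad ((413.3913879394531, 190.46133422851562), (39.35970687866211, 18.76007080078125), 74.75149536132812) 70
```

Run:
```python
from h import *
for n in("top","scene"):
    z=np.load(f"{n}0.npz"); P=cloud(n,z['d']); Q=P.reshape(-1,3)
    q=Q[(Q[:,2]>37)&(Q[:,2]<47)&(Q[:,0]>400)&(Q[:,0]<620)&(Q[:,1]>-310)&(Q[:,1]<-30)&(np.hypot(Q[:,0]-440,Q[:,1]+87)>32)][:,:2]
    # long axis by robust iterations
    g=np.radians(70.5)
    for g in np.radians([68.5,69,69.5,70,70.5,71,71.5,72]):
        Y=np.array([np.cos(g),np.sin(g)]);X=np.array([Y[1],-Y[0]])
        a=q@Y;b=q@X; lo,hi=np.percentile(b,[1.5,98.5]);l2,h2=np.percentile(a,[.3,99.7])
        print(n,np.degrees(g).round(1),"w",(hi-lo).round(1),"L",(h2-l2).round(1),"c",(Y*(l2+h2)/2+X*(lo+hi)/2).round(1))
    print(cv2.minAreaRect(q.astype(np.float32)))
```

```text
top 68.5 w 52.2 L 242.2 c [ 501.2 -159.8]
top 69.0 w 50.9 L 242.2 c [ 501.2 -159.7]
top 69.5 w 49.8 L 242.3 c [ 501.2 -159.6]
top 70.0 w 48.7 L 242.3 c [ 501.1 -159.5]
top 70.5 w 48.0 L 242.3 c [ 501.1 -159.5]
top 71.0 w 48.1 L 242.3 c [ 501.2 -159.4]
top 71.5 w 48.7 L 242.3 c [ 501.3 -159.5]
top 72.0 w 50.0 L 242.2 c [ 501.3 -159.5]
((521.7457275390625, -166.70143127441406), (243.94580078125, 93.33757019042969), 70.78608703613281)
scene 68.5 w 53.2 L 242.5 c [ 500.7 -162.5]
scene 69.0 w 51.7 L 242.4 c [ 500.5 -162.5]
scene 69.5 w 50.4 L 242.4 c [ 500.4 -162.5]
scene 70.0 w 49.2 L 242.3 c [ 500.3 -162.6]
scene 70.5 w 48.5 L 242.2 c [ 500.2 -162.6]
scene 71.0 w 48.5 L 242.1 c [ 500.2 -162.7]
scene 71.5 w 48.9 L 242.0 c [ 500.  -162.7]
scene 72.0 w 49.4 L 241.9 c [ 499.9 -162.8]
((520.7032470703125, -168.82144165039062), (245.15951538085938, 92.93958282470703), 70.79557800292969)
```

{"op": "jog_arm", "data": {
  "plan": [0.022,-0.07,0,0,0,0.5,0.036,-0.11,0,0,0,1,0.049,-0.15,0,0,0,1.5,0.062,-0.19,0,0,0,2,0.075,-0.23,0,0,0,3.4,0.087,-0.27,0,0,0,3.4,0.1,-0.31,0,0,0,3.4,0.114,-0.35,0,0,0,3.4,0.127,-0.39,0,0,0,3.4,0.14,-0.43,0,0,0,3.4,0.153,-0.47,0,0,0,3.4,0.166,-0.51,0,0,0,3.4,0.179,-0.55,0,0,0,3.4,0.192,-0.59,-0.02,0,0,3.4,0.205,-0.63,-0.04,0,0,3.4,0.218,-0.67,-0.06,0,0,3.4,0.231,-0.71,-0.08,0,0,3.4,0.2447,-0.7534,-0.1,0,0,3.4,0.2447,-0.7534,-0.12,0,0,3.4,0.2447,-0.7534,-0.12,0,0,3.4],
  "claw": 0,
  "force": 20
}}

```text
clock: 2.1
eef_pos: [454.3, -245.4, 82.6]
eef_rot: [3.14, -0.005, 2.806]
wrist_force: [0.7, 0.7, -0.0]
finger_gap: 0.4
finger_force: 0.0
```

Run:
```python
from h import *
o=[]
for n,(u0,v0,u1,v1) in {"scene":(260,200,360,300),"top":(300,180,400,280)}.items():
    p,d=camera(n); o.append(cv2.resize(cv2.cvtColor(p,cv2.COLOR_RGB2BGR)[v0:v1,u0:u1],(400,400),interpolation=cv2.INTER_CUBIC))
cv2.imwrite("pics/a1.png",np.hstack(o)); s=manip.read_state(); print(s['eef_pos'],s['eef_rot'],s['wrist_force'])
```

```text
[ 455.57179862 -245.05835013   85.68884225] [ 3.14137102e+00 -7.84410340e-04  2.80742828e+00] [0.89614879 1.11484586 0.38526625]
```

View pics/a1.png

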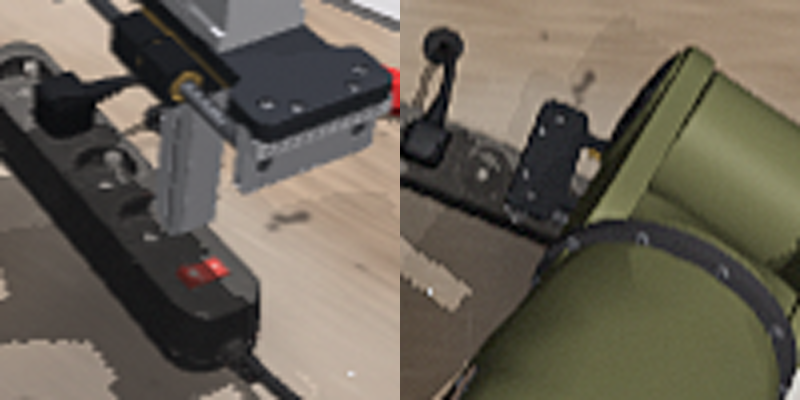

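The scene crop shows the closed fingers above the rocker, their lower end at about (307,257), with the rocker at (311,268). I check that tip against the projected TCP.

Run:
```python
from h import *
print(proj("scene",[455.6,-245,85.7]),proj("scene",[468.9,-250,45]),proj("scene",[460,-247,47]))
for dx in(-8,8):
  for dy in(-12,12):
    X=np.array([.944,-.329]);Y=np.array([.329,.944]);print(dx,dy,proj("scene",[*(np.array([455.6,-245])+dx*X+dy*Y),85.7]))
```

```text
(np.float64(304.71549602272466), np.float64(254.2351569297528)) (np.float64(309.3534792673642), np.float64(267.00095685811)) (np.float64(305.54766878589135), np.float64(267.89209580233035))
-8 -12 (np.float64(304.7338637541783), np.float64(259.4183935026546))
-8 12 (np.float64(297.8635896316159), np.float64(251.82273340531856))
8 -12 (np.float64(311.66684343930353), np.float64(256.682591713163))
8 12 (np.float64(304.69766450520075), np.float64(249.20323592126041))
```

{"op": "jog_arm", "data": {
  "plan": [0,0,-0.015,0,0,0,0,0,-0.03,0,0,0,0,0,-0.034,0,0,0,0,0,-0.037,0,0,0,0,0,-0.039,0,0,0,0,0,-0.041,0,0,0,0,0,-0.042,0,0,0,0,0,-0.042,0,0,0,0,0,-0.042,0,0,0]
}}

```text
clock: 3.1
eef_pos: [455.7, -245.5, 44.2]
eef_rot: [-3.141, 0.0, 2.807]
wrist_force: [-4.4, 1.9, 5.8]
finger_gap: 0.7
finger_force: 2.7
```

{"op": "jog_arm", "data": {
  "plan": [0,0,-0.001,0,0,0,0,0,-0.002,0,0,0,0,0,-0.002,0,0,0,0,0,-0.002,0,0,0]
}}

```text
clock: 3.5
eef_pos: [455.8, -245.6, 43.2]
eef_rot: [-3.141, 0.0, 2.807]
wrist_force: [-9.8, 4.9, 19.9]
finger_gap: 0.6
finger_force: 10.7
```

{"op": "jog_arm", "data": {
  "plan": [0,0,0.01,0,0,0,0,0,0.04,0,0,0,-0.02,0.03,0.08,0,0,0,-0.05,0.08,0.1,0,0,0,-0.07,0.13,0.1,0,0,0,-0.07,0.16,0.1,0,0,0,-0.07,0.16,0.1,0,0,0]
}}

```text
clock: 4.2
eef_pos: [385.1, -82.1, 142.5]
eef_rot: [3.141, 0.002, 2.811]
wrist_force: [0.1, -0.7, -0.1]
finger_gap: 0.3
finger_force: 0.0
```

Run:
```python
from h import *
o=[]
for n,(u0,v0,u1,v1) in {"scene":(270,230,340,300),"top":(320,200,390,270)}.items():
    p,d=camera(n); o.append(cv2.resize(cv2.cvtColor(p,cv2.COLOR_RGB2BGR)[v0:v1,u0:u1],(400,400),interpolation=cv2.INTER_CUBIC))
    z=np.load(f"{n}0.npz")
    hsv=cv2.cvtColor(p,cv2.COLOR_RGB2HSV)
    m=((hsv[...,0]<8)|(hsv[...,0]>172))&(hsv[...,1]>150)&(hsv[...,2]>60)
    w=np.zeros_like(m);w[v0:v1,u0:u1]=1
    print(n,np.argwhere(m&w).mean(0),(m&w).sum()); P=cloud(n,d)
    for r in (z['p'],p): print(np.array2string(r[262:272,304:318,0] if n=="scene" else r[228:243,346:360,0]))
cv2.imwrite("pics/a2.png",np.hstack(o)); s=manip.read_state(); print(s['eef_pos'],s['eef_rot'],s['wrist_force'])
```

```text
scene [267.12820513 311.33333333] 39
[[ 96  97  99  98  98  97  98  98  95  95  96  94  89 125]
 [ 98  98  98  98  99  99 102  98  97 101  96  97  95  88]
 [ 96 102  98  96  97  96 100 103 130 168 129  97  96  93]
 [ 95 101 102  99 107 112 158 189 231 239 218 140  97  94]
 [ 94 149 157 163 191 229 234 231 229 227 231 195 127  97]
 [ 97 169 225 229 213 225 229 228 228 228 232 236 195 121]
 [ 92 109 200 175 155 216 228 228 229 230 232 183 145 101]
 [ 94  87 104 193 192 206 219 225 225 176 119  96  94  98]
 [ 95  82  71  98 129 134 141 120  87  87  92  93  96  97]
 [105  96  77  86  91  68  84  97  99  96  98  98 102 102]]
[[ 98  98  98  99  97  98  97  96  99 109  98  93  95  86]
 [ 98  97  98  97  99  98 100  99 158 232 161  93  95  95]
 [ 97  97 105 101  97  98 103 157 227 236 215 141  96  95]
 [ 97  97 103  98  99 134 194 231 231 233 232 215 144  97]
 [ 98 106 107 112 162 230 235 231 218 218 229 236 213 133]
 [112 169 184 229 238 234 232 230 231 232 234 206 141  91]
 [175 235 240 199 233 235 231 232 233 235 184 112  93  80]
 [106 214 212 210 221 227 231 233 230 176 105  81  93  98]

[... 1354 characters left out ...]
85 134 204 184 197 208 133  81  87  86]
 [ 91  85 100  84 105 193 198 185 198 188  82  85  90  86]
 [ 91  88  94  82 162 207 197 194 203 141  75  87  93  91]
 [ 89  88  90  78 163 201 197 197 201  80  81  89  99  93]
 [ 92  90  91  91 186 191 196 198 184  66  86  84  94  90]
 [ 89  90  92  88 207 196 191 204 137  81  88  88  88  86]
 [ 89  90  93  79 151 158 190 191  96  89  87  89  88  87]
 [ 93  94  94  86  82  76 149 131  83  87  86  87  88  88]
 [ 88  99  94  90  86  89  88  76  84  90  87  89  92  90]
 [ 54  72  75  88  93  96  93  92  87  94  90  91  90  88]]
[386.12759354 -85.08217718 142.26949405] [-3.14153167e+00  1.88544651e-03  2.80923821e+00] [-0.30242589  0.08595001  1.47220567]
```

View pics/a2.png

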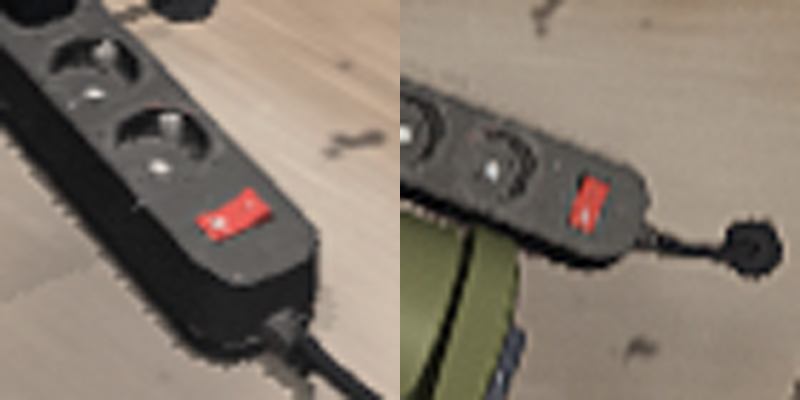

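The rocker's far half now stands raised and its near half is down. The scene view shows its far end about 1.6 px higher, as a full swing should, so the strip is on. Next is the catch pad.

{"op": "jog_arm", "data": {
  "plan": [0.005,0.04,0,0,0,0.5,0.01,0.085,0,0,0,1,0.015,0.13,0,0,0,1.5,0.02,0.175,0,0,0,2.2,0.025,0.22,0,0,0,2.2,0.0315,0.26,-0.02,0,0,2.2,0.0315,0.2768,-0.045,0,0,2.2,0.0315,0.2768,-0.066,0,0,2.2,0.0315,0.2768,-0.066,0,0,2.2,0.0315,0.2768,-0.066,0,0,2.2]
}}

```text
clock: 5.3
eef_pos: [418.0, 190.6, 75.8]
eef_rot: [-3.141, -0.0, 2.844]
wrist_force: [-0.6, -0.3, -0.2]
finger_gap: 0.4
finger_force: 0.0
```

Run:
```python
from h import *
o=[]
for n,(u0,v0,u1,v1) in {"scene":(130,140,230,230),"top":(160,170,260,260)}.items():
    p,d=camera(n); o.append(cv2.resize(cv2.cvtColor(p,cv2.COLOR_RGB2BGR)[v0:v1,u0:u1],(400,360),interpolation=cv2.INTER_CUBIC))
cv2.imwrite("pics/a3.png",np.hstack(o)); s=manip.read_state(); print(s['eef_pos'],s['eef_rot'],s['wrist_force'])
```

```text
[418.25513798 190.82129229  76.61909611] [3.14057805e+00 1.41083069e-03 2.84423055e+00] [ 0.80273803 -0.08186336  0.56018928]
```

View pics/a3.png

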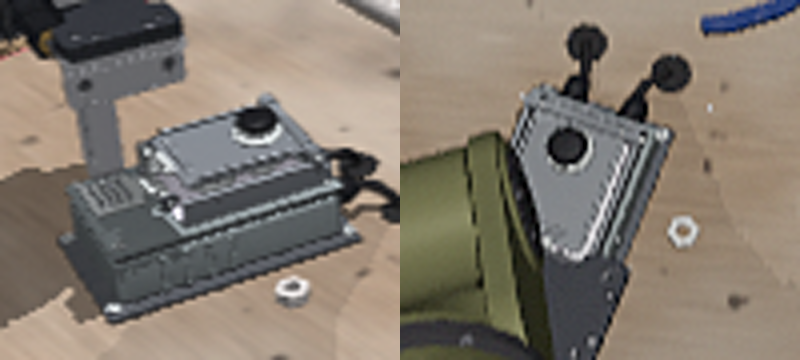

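The fingers stand just above the pad, tip at about (155,183) in the scene picture. I press now.

{"op": "jog_arm", "data": {
  "plan": [0,0,-0.01,0,0,0,0,0,-0.014,0,0,0,0,0,-0.017,0,0,0,0,0,-0.019,0,0,0,0,0,-0.02,0,0,0,0,0,-0.021,0,0,0,0,0,-0.021,0,0,0]
}}

```text
clock: 6.1
eef_pos: [417.1, 191.3, 55.2]
eef_rot: [-3.141, -0.0, 2.846]
wrist_force: [-8.3, -2.4, 16.6]
finger_gap: 0.3
finger_force: 8.8
```

Run:
```python
from h import *
o=[]
for n,(u0,v0,u1,v1) in {"scene":(130,120,230,210),"top":(160,170,260,260)}.items():
    p,d=camera(n); o.append(cv2.resize(cv2.cvtColor(p,cv2.COLOR_RGB2BGR)[v0:v1,u0:u1],(400,360),interpolation=cv2.INTER_CUBIC))
cv2.imwrite("pics/a4.png",np.hstack(o)); s=manip.read_state(); print(s['eef_pos'],s['wrist_force'])
```

```text
[417.08284967 191.35754818  55.22415274] [-8.45974229 -1.8019014  16.61738444]
```

View pics/a4.png

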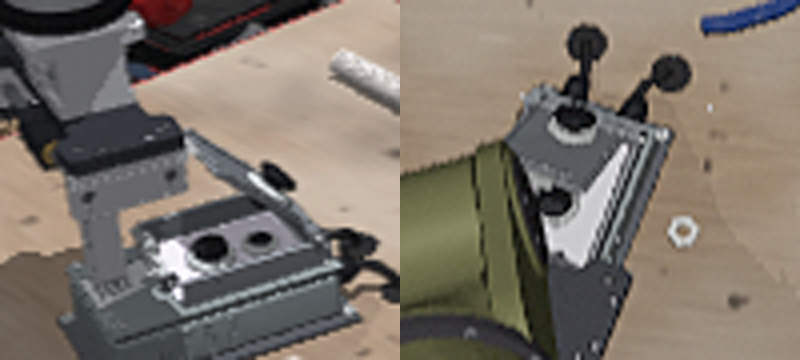

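The flap has come free (tip at about (177,154) in the scene picture) but is not fully up yet, so I back away up and to the front.

{"op": "jog_arm", "data": {
  "plan": [-0.005,0.002,0.015,0,0,0,-0.02,0.006,0.035,0,0,0,-0.045,0.014,0.065,0,0,0,-0.075,0.022,0.1,0,0,0,-0.075,0.022,0.13,0,0,0,-0.075,0.022,0.13,0,0,0,-0.075,0.022,0.13,0,0,0,-0.075,0.022,0.13,0,0,0,-0.075,0.022,0.13,0,0,0]
}}

```text
clock: 7.1
eef_pos: [342.1, 213.0, 183.4]
eef_rot: [-3.14, -0.001, 2.845]
wrist_force: [0.5, 0.1, 0.7]
finger_gap: 0.5
finger_force: 0.0
```

Run:
```python
from h import *
o=[]
for n,(u0,v0,u1,v1) in {"scene":(130,120,230,210),"top":(160,160,260,250)}.items():
    p,d=camera(n); np.savez(f"{n}1.npz",p=p,d=d); o.append(cv2.resize(cv2.cvtColor(p,cv2.COLOR_RGB2BGR)[v0:v1,u0:u1],(400,360),interpolation=cv2.INTER_CUBIC))
cv2.imwrite("pics/a5.png",np.hstack(o)); s=manip.read_state(); print(s['eef_pos'],s['wrist_force'])
# start button: predicted pixels
print([proj(n,[483.2,171.3,62]) for n in("scene","top")])
# prediction of the flap end open (starter x=81,z=156)
X=np.array([.957,-.29]);print([proj(n,[*(np.array([490.9,169])+81*X),156]) for n in("scene","top")])
```

```text
[342.14032359 213.09356405 183.69066354] [-0.95089606 -1.02375912  0.0487646 ]
[(np.float64(181.2681321924876), np.float64(180.1533565938051)), (np.float64(197.9796009823998), np.float64(219.50309355896962))]
[(np.float64(210.17758900702043), np.float64(139.52422644952594)), (np.float64(205.64832237602076), np.float64(180.85346714080015))]
```

View pics/a5.png

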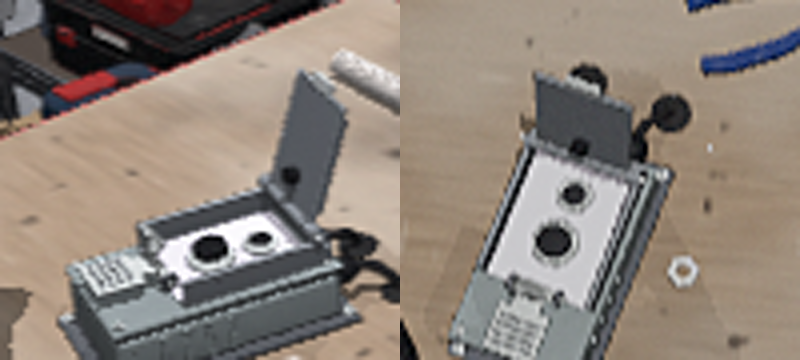

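The flap stands fully open, its end at (210,141) scene and (206,182) top, within 2 px of the prediction. The big start button is at (183,182) scene and (198,220) top, also as predicted. I press it.

{"op": "jog_arm", "data": {
  "plan": [0.04,-0.012,0,0,0,0,0.08,-0.024,0,0,0,0,0.12,-0.036,-0.01,0,0,0,0.14,-0.0416,-0.04,0,0,0,0.14,-0.0416,-0.075,0,0,0,0.14,-0.0416,-0.1,0,0,0,0.14,-0.0416,-0.115,0,0,0,0.14,-0.0416,-0.12,0,0,0,0.14,-0.0416,-0.123,0,0,0,0.14,-0.0416,-0.126,0,0,0,0.14,-0.0416,-0.128,0,0,0,0.14,-0.0416,-0.128,0,0,0,0.14,-0.0416,-0.128,0,0,0]
}}

```text
clock: 8.5
eef_pos: [482.5, 171.8, 57.3]
eef_rot: [3.141, 0.001, 2.846]
wrist_force: [-3.9, -2.2, 5.9]
finger_gap: 0.3
finger_force: 3.1
```

{"op": "jog_arm", "data": {
  "plan": [0,0,-0.001,0,0,0,0,0,-0.002,0,0,0,0,0,-0.002,0,0,0,0,0,-0.002,0,0,0]
}}

```text
clock: 8.9
eef_pos: [482.7, 171.8, 56.9]
eef_rot: [3.141, 0.002, 2.846]
wrist_force: [-13.0, -4.7, 28.8]
finger_gap: 0.1
finger_force: 14.5
```

The button is against its stop at 29 N. Now I go up, over the flap and down behind it.

{"op": "jog_arm", "data": {
  "plan": [0,0,0.02,0,0,0,0,0,0.06,0,0,0,0,0,0.105,0,0,0,0,0,0.145,0,0,0,0,0,0.16,0,0,0,0.03,-0.009,0.16,0,0,0,0.07,-0.021,0.16,0,0,0,0.111,-0.0335,0.16,0,0,0,0.111,-0.0335,0.16,0,0,0,0.111,-0.0335,0.13,0,0,0,0.111,-0.0335,0.09,0,0,0,0.111,-0.0335,0.09,0,0,0,0.111,-0.0335,0.09,0,0,0]
}}

```text
clock: 10.2
eef_pos: [593.3, 138.4, 145.7]
eef_rot: [3.141, 0.0, 2.846]
wrist_force: [0.3, 0.3, 0.9]
finger_gap: 0.3
finger_force: 0.0
```

Run:
```python
from h import *
o=[]
for n,(u0,v0,u1,v1) in {"scene":(130,100,250,208),"top":(150,140,270,248)}.items():
    p,d=camera(n); o.append(cv2.resize(cv2.cvtColor(p,cv2.COLOR_RGB2BGR)[v0:v1,u0:u1],(400,360),interpolation=cv2.INTER_CUBIC))
cv2.imwrite("pics/a6.png",np.hstack(o)); s=manip.read_state(); print(s['eef_pos'],s['wrist_force'])
```

```text
[594.07526121 138.48335432 147.06729141] [0.14309111 0.59434346 0.45098571]
```

View pics/a6.png

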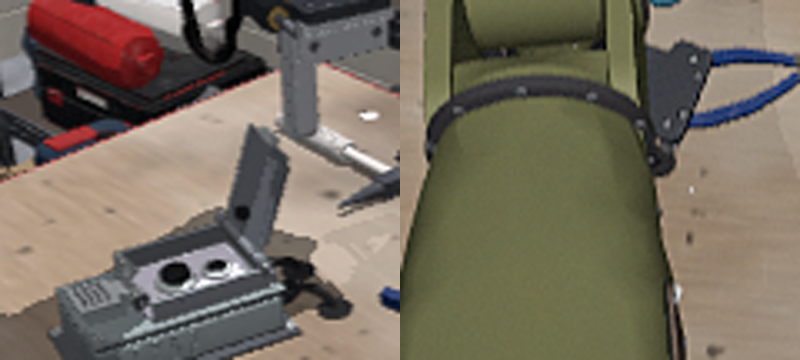

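The start button is out again. The fingers stand behind the flap at about (220,137) scene. I push the flap over along its arc, down to about 0.15 rad.

{"op": "jog_arm", "data": {
  "plan": [-0.011,0.0033,0.003,0,0,0,-0.0222,0.0067,0.003,0,0,0,-0.034,0.0102,0.0035,0,0,0,-0.0452,0.0137,0.0035,0,0,0,-0.0515,0.0156,0.0033,0,0,0,-0.0579,0.0175,0.003,0,0,0,-0.065,0.0197,0.0015,0,0,0,-0.0723,0.0219,-0.0006,0,0,0,-0.079,0.024,-0.0035,0,0,0,-0.0859,0.026,-0.007,0,0,0,-0.092,0.028,-0.0115,0,0,0,-0.098,0.0297,-0.016,0,0,0,-0.103,0.0312,-0.022,0,0,0,-0.108,0.0327,-0.028,0,0,0,-0.112,0.034,-0.0345,0,0,0,-0.1156,0.035,-0.041,0,0,0,-0.1177,0.0357,-0.0465,0,0,0,-0.1197,0.0363,-0.052,0,0,0,-0.1215,0.0368,-0.06,0,0,0,-0.1215,0.0368,-0.06,0,0,0]
}}

```text
clock: 12.3
eef_pos: [471.1, 174.9, 83.3]
eef_rot: [-3.141, -0.001, 2.846]
wrist_force: [-0.1, 0.3, 1.2]
finger_gap: 0.1
finger_force: 0.4
```

Run:
```python
from h import *
o=[]
for n,(u0,v0,u1,v1) in {"scene":(130,110,230,200),"top":(160,150,260,240)}.items():
    p,d=camera(n); o.append(cv2.resize(cv2.cvtColor(p,cv2.COLOR_RGB2BGR)[v0:v1,u0:u1],(400,360),interpolation=cv2.INTER_CUBIC))
cv2.imwrite("pics/a7.png",np.hstack(o)); s=manip.read_state(); print(s['eef_pos'],s['wrist_force'])
```

```text
[471.63430127 174.98976881  84.31299658] [-0.82396341 -0.57705494  1.5920691 ]
```

View pics/a7.png

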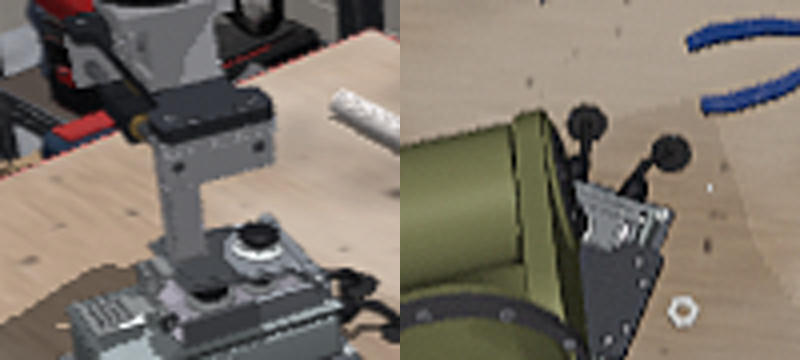

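The flap is nearly down under the fingers, which are at (176,172) scene, clear of the mushroom at (195,170). I push it under the hook.

{"op": "jog_arm", "data": {
  "plan": [0,0,-0.003,0,0,0,-0.001,0,-0.006,0,0,0,-0.001,0,-0.009,0,0,0,-0.001,0,-0.011,0,0,0,-0.001,0,-0.013,0,0,0,-0.001,0,-0.0145,0,0,0,-0.001,0,-0.0155,0,0,0,-0.001,0,-0.0155,0,0,0,-0.001,0,-0.0155,0,0,0]
}}

```text
clock: 13.3
eef_pos: [470.8, 175.0, 69.1]
eef_rot: [3.142, 0.0, 2.846]
wrist_force: [-0.5, 0.4, 3.8]
finger_gap: 0.6
finger_force: 2.0
```

{"op": "jog_arm", "data": {
  "plan": [0,0,-0.001,0,0,0,0,0,-0.0015,0,0,0,0,0,-0.0015,0,0,0,0,0,-0.0015,0,0,0]
}}

```text
clock: 13.7
eef_pos: [470.9, 175.0, 67.9]
eef_rot: [3.141, 0.0, 2.846]
wrist_force: [-1.2, 0.0, 9.2]
finger_gap: 0.8
finger_force: 4.4
```

{"op": "jog_arm", "data": {
  "plan": [0,0,-0.001,0,0,0,0,0,-0.001,0,0,0,0,0,0.003,0,0,0,0,0,0.01,0,0,0,0,0,0.04,0,0,0,0,0,0.08,0,0,0,-0.04,-0.03,0.12,0,0,0,-0.07,-0.07,0.14,0,0,0,-0.09,-0.11,0.14,0,0,0,-0.1,-0.15,0.14,0,0,0,-0.1,-0.19,0.14,0,0,0,-0.1,-0.19,0.14,0,0,0,-0.1,-0.19,0.14,0,0,0]
}}

```text
clock: 15.0
eef_pos: [370.5, -15.4, 207.5]
eef_rot: [3.141, -0.0, 2.843]
wrist_force: [-0.6, -0.8, 0.6]
finger_gap: 0.6
finger_force: 0.0
```

Run:
```python
from h import *
o=[]
for n,(u0,v0,u1,v1) in {"scene":(140,130,340,310),"top":(170,150,370,330)}.items():
    p,d=camera(n); o.append(cv2.resize(cv2.cvtColor(p,cv2.COLOR_RGB2BGR)[v0:v1,u0:u1],(400,360),interpolation=cv2.INTER_CUBIC))
    z=np.load(f"{n}0.npz"); P=cloud(n,d); Q=P.reshape(-1,3); Q0=cloud(n,z['d']).reshape(-1,3)
    X=np.array([.957,-.29]);Y=np.array([.29,.957]);oo=np.array([489.5,169.5])
    for q in(Q0,Q):
        dx=(q[:,:2]-oo)@X;dy=(q[:,:2]-oo)@Y
        print(n,[(a,np.median(q[(abs(dy)<25)&(abs(dx-a)<5),2]).round(1)) for a in(-74,-44,-30,-20,-10,0,8,27)])
cv2.imwrite("pics/a8.png",np.hstack(o)); s=manip.read_state(); print(s['clock'],s['eef_pos'],s['wrist_force'])
```

```text
scene [(-74, np.float64(60.3)), (-44, np.float64(61.5)), (-30, np.float64(71.8)), (-20, np.float64(72.6)), (-10, np.float64(72.9)), (0, np.float64(72.2)), (8, np.float64(72.4)), (27, np.float64(77.2))]
scene [(-74, np.float64(60.6)), (-44, np.float64(62.0)), (-30, np.float64(72.6)), (-20, np.float64(72.2)), (-10, np.float64(72.3)), (0, np.float64(72.5)), (8, np.float64(71.5)), (27, np.float64(72.4))]
top [(-74, np.float64(60.9)), (-44, np.float64(60.4)), (-30, np.float64(73.5)), (-20, np.float64(73.5)), (-10, np.float64(73.1)), (0, np.float64(73.1)), (8, np.float64(72.8)), (27, np.float64(84.9))]
top [(-74, np.float64(60.2)), (-44, np.float64(59.0)), (-30, np.float64(73.7)), (-20, np.float64(73.4)), (-10, np.float64(73.1)), (0, np.float64(73.4)), (8, np.float64(73.7)), (27, np.float64(85.6))]
15.1 [370.68325149 -14.26891474 207.33418051] [-0.07637918  0.59931906 -0.05347687]
```

View pics/a8.png

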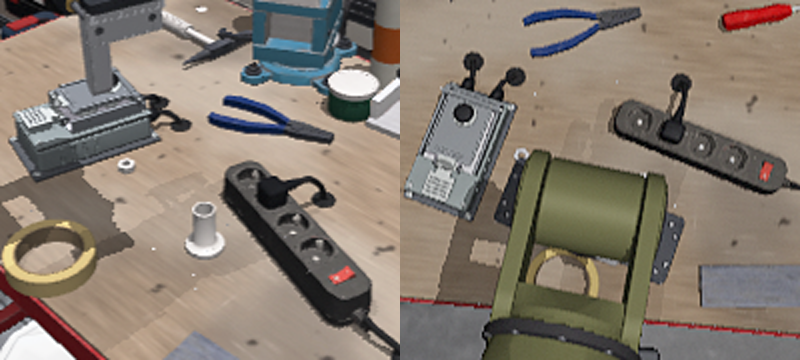

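The flap lies level at its original height, the hook is over it, the rocker is on and nothing else has moved.

```bash
python3 -c "
from h import *
print(manip.sign_off())"
```

```text
the job is handed in; nothing more can be done
None
```

I handed the job in at about 15 s, and the judge's result was not shown. In the last camera views the rocker was on, the flap was level under the hook and the tools had not moved; before that the start button had gone to its stop and come back, and the stop mushroom was never touched.

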